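# Feed the trunk locks down the roller track

## Robot

A 6-joint arm with a two-finger parallel gripper is mounted at the origin on the work surface. World frame = base frame: x ahead of the robot, y to its left, z up, the work surface at z = 0. Lengths are in mm, angles in rad, forces in N, time in s.
With the tool pointing down it reaches from about 300 to 850 mm from the base axis. Payload 4.2 kg.
Tool frame: the origin (TCP) lies on the centre line of the jaws, within the pads' length; the fingertips stand r.tcp_to_tips ahead of it and the grasp point (between the pads) lies 6 mm ahead of it (r.tcp_to_tips is the distance from the TCP to the fingertips, in mm); z points along the fingers, y is the line along which they close (so a half turn about z gives the same grasp; the last joint's range is limited). The gripper opens to 91 mm and grips with 3 to 60 N. Pads are 32 mm wide; open, the fingers measure 118 mm over their backs; the gripper's body (76 mm by 178 mm) begins 60 mm behind the grasp point.
Start: joints at [1.254, 0.32, 1.565, -0, 1.257, -0.02], TCP at [168.167, 549.873, 238.976] pointing down, gripper open.
Joint ranges: [-3.11, 3.11], [-0.84, 2.01], [0.21, 2.61], [-1.34, 4.49], [0.05, 2.63], [-2.56, 2.56]. Speed limits (rad/s): [2.57, 2.57, 3.14, 3.14, 3.14, 3.14].

## Interface

Orientations are given as a rotation vector (axis times angle).
In Python, from workcell import readout, cams, hand_in, models, r gives the robot as it stands. The module is installed in compiled form; this text tells all that it offers.
- The arm moves only by the shell command python3 -m handwheel 'ROWS'. ROWS is JSON, a list of rows, each an object with "translation": the shift along the world's x, y, z in m, a list of three; "twist": the turn, a rotation vector about the world's x, y, z in degrees, a list of three; "jaw": the opening, from 0 (shut) to 1 (fully open). A call has 1 to 10 rows; each row shifts and turns the commanded pose from where the row before left it; what a row does not reach is not made up. A row lasts 1/8 s, in which the tool goes at most 62.5 mm and 10.7 degrees, less where a joint would pass 70% of its speed; a pose out of reach is approached as far as the arm can. A call is refused whole if a number of a shift passes 0.0625 or a number of a turn 10.7, either way. A call with a gripper value outside its range is refused whole. The fingers move at their own pace and stop on an object; the grip force is fixed at half the most. Time passes only in rows, so rows that do not move let the fingers close. It gives the time, the measured TCP pose, the force, the opening and the grip force at its end, in the units of the state.
- readout.read_state(): the state, without advancing time (a new reading comes with each control period).
- cams.camera(name): name is "side" or "top"; returns a dict with "color" (400x640x3 uint8, red, green, blue), "z_map" (400x640 float32, mm along the optical axis (not along the pixel's ray), 0 where there is no reading), "fx", "fy", "cx", "cy" (pixels), "k1" (the pictures are not rectified: a ray, as slopes to the right and down, at radius r is drawn at 1 + k1 r^2 times it, then the intrinsics apply), "R" (3x3) and "t" (3): a world point X has camera coordinates R X + t. Camera axes: x right, y down, z forward; pixel columns grow to the right and rows downward; lengths in mm; the calibration is good to about 2 mm. A picture is of the moment at which its call begins.
- hand_in(): hands the job in; it is judged then, once.
Trained networks look in the newest picture that a camera, given by its name, has taken for a name from the list of things; names that differ only in an ending like _2 or _b are one class to them, and where a whole thing is asked for, a point or a joint stands for the part that bears it (a point fixed in the world has none). Each returns a list of dicts, best first, with "conf" (0 to 1); they miss things now and then, are a little off and sometimes report something else, mostly with a low value. They report only what shows in the picture. A call takes as long as a camera call. They do not tell look-alikes from the thing itself.
- models.outline_of(thing, camera): "region" (400x640 bool, what is visible of it) and "location" ([column, row] in pixels, amid what is visible of it).
The state is a dict: "time": time; "q": joint angles; "qvel": joint speeds; "effort": joint torques, N m; "ee_pos": TCP position; "tool_rot": TCP orientation; "wrist_force": force on the tool from outside, world axes, zero at the start; "ft_torque": the same for the moment, N m; "opening": opening from 0.0 (shut) to 1.0 (fully open); "grip_force": force on a finger pad.
Only numpy, scipy, OpenCV 4.12 (cv2) and the standard library are available. Lean on these libraries where they do the work, as an engineer would, in place of code of your own. Each camera call takes 0.05 s, during which the arm holds its last target. There are 200 camera calls.

## Task

The front place on the roller track is empty: find by feel the finger recess in the level top edge of the track's near side board, press the sprung catch in it and hold it down until the waiting brass lock has rolled to the end stop, then let the catch spring back up. Then push the other brass lock off the turntable on to the rollers so that it rolls down to rest against the raised blade. Both locks must roll to their places by their own weight, without being handled on the way, and the feet, punch and dish stay where they are.

Things in the scene. Friction and masses are not known exactly. Their poses are not given: they have to be found in the camera images.
- lane: gravity roller track, fixed, dark wood, twelve steel rollers 16 mm thick across a clear channel 106 mm wide (x = -53 to 53 mm). Origin: on the desk under the end stop's face, on the centre line. z up; y level along the track, down-slope; x level, away from the near side board. The plane the locks roll on rises 7 degrees from 30 mm above the desk at the stop (y = 0) to 65 mm at the top roller (y = -287 mm)
- end_stop (a point): foot of the end stop's rubber face, on the centre line at roller height; the stop is 27 mm high
- lead_in (a point): middle of the level steel lead-in plate above the top roller: its top is 66.5 mm above the desk and runs from y = -298 to -336 mm of the track. The channel's sides go on beside it: far rail up to y = -336 mm (at most 20 mm above the rollers), near side board up to y = -345 mm, both rounded at the mouth
- edge_low (a point): point on the middle of the near side board's top edge, at y = -75 mm of the track. The board, nearest the robot, is 30 mm thick; its top edge is level, 112 mm above the desk, x = -53 to -83 mm. Between edge_low and edge_high it has one finger recess, 46 mm long, open to both sides; where differs every time and is not measured (its middle lies 25 to 125 mm from edge_low)
- edge_high (a point): like edge_low, at the other end of the stretch with the recess, y = -225 mm. The recess never reaches past either point
- catch (a joint): how far the steel catch in the recess is pressed straight down: 0 = up, its top 10 mm below the board's edge; 0.014 m = fully down. It is sprung: 4 N at first, 7.5 N fully down, and springs back when let go. It draws the blade down by as much: locks pass above about 0.0095 m
- blade_top (a point): middle of the top of the raised steel blade, a plate 80 mm wide across the track and 4 mm thick, 125 mm up-slope from the end stop, standing 9 mm above the rollers (fixed point: it does not follow the blade down)
- waiting_lock: round brass trunk lock that starts on the rollers against the raised blade: a flat drum 100 mm across, 30 mm high (side wall 22 mm), about 0.5 kg. Origin: centre of its underside; z is its axis. In the track's frame its origin is at y = -50 mm against the end stop (36 mm above the desk), -176 mm against the blade (52 mm above the desk)
- next_lock: a second lock of exactly the same shape, standing on the turntable. Origin: centre of its underside; z is its axis
- turntable_top (a point): centre of the top face of the cork-lined wooden turntable, 68 mm above the desk, 200 mm across, 22 mm thick, on a 75 mm radius foot; it turns freely by hand. It stands in line with the track, its centre 440 mm up the track from the end stop, its rim 4 mm from the lead-in plate, which is 1.5 mm lower
- foot1: chrome luggage foot, 60 mm across, 28 mm high, loose on the desk; origin: centre of its underside
- foot2: chrome luggage foot like foot1
- foot3: chrome luggage foot like foot1
- punch: stubby black steel punch lying on the desk, 113 mm long along its x, 16 mm thick; origin: on the desk under its middle
- dish: empty white ceramic parts dish, 120 mm across, 32 mm high; origin: centre of its underside
There are look-alikes about, which are no part of the job. Of the things like the part that bears turntable_top, leave any that is red or white; of the rest the larger one is meant.

How it is judged:
By the outcome, as a careful person would: the job done as asked, in the order asked, and still so for the second after the job is handed in, with the robot touching nothing.
It also fails if it takes over 67 s, if anything falls off the work surface, if the arm or the gripper's body presses on something with over 40 N, if the wrist force passes 120 N, or if a joint passes its speed limit or range.

## Working session

There is one attempt and no reset: what is moved stays moved. The work goes in short steps, Python scripts to look and compute and a shell command to move; the robot and the scene stay as the last step left them, time stands still between calls to the robot, and variables do not carry over. Pictures are saved under pics/ and viewed, at most 10 in all, crops included, and the job is handed in when it is done.

```bash
mkdir -p pics; cat > h.py <<'E'
import numpy as np, cv2
from workcell import readout, cams, hand_in, models, r
def px2w(c,u,v,z=None,h=None):
    # world point of pixel at depth z, or on plane world z=h
    K=np.array([[c["fx"],0,c["cx"]],[0,c["fy"],c["cy"]],[0,0,1.]])
    s=cv2.undistortPoints(np.array([[[u,v]]],float),K,np.array([c["k1"],0,0,0]))[0,0]
    R,t=np.array(c["R"]),np.array(c["t"]); d=R.T@np.array([s[0],s[1],1]); o=-R.T@t
    k=z if h is None else (h-o[2])/d[2]
    return o+k*d
def cloud(c):
    K=np.array([[c["fx"],0,c["cx"]],[0,c["fy"],c["cy"]],[0,0,1.]])
    v,u=np.mgrid[:400,:640]; p=np.stack([u,v],-1).reshape(-1,1,2).astype(float)
    s=cv2.undistortPoints(p,K,np.array([c["k1"],0,0,0])).reshape(400,640,2)
    X=np.concatenate([s,np.ones((400,640,1))],-1)*c["z_map"][...,None]
    return (X-np.array(c["t"]))@np.array(c["R"])
E
python3 - <<'E'
from h import *
print(r.tcp_to_tips, readout.read_state())
im=[]
for n in("top","side"):
    c=cams.camera(n); cv2.imwrite(f"pics/{n}0.png",c["color"][...,::-1]); P=cloud(c)
    for th in["lane","waiting_lock","next_lock","turntable_top","catch","foot1","punch","dish"]:
        for o in models.outline_of(th,n)[:4]:
            g=o["region"]&(c["z_map"]>0); p=P[g]
            print(n,th,round(o["conf"],2),np.round(o["location"]),g.sum(),np.round(np.median(p,0)) if len(p) else None,np.round(np.percentile(p,[2,98],0)).tolist() if len(p) else "")
E
```

```text
25.0 {'time': 0.0, 'q': array([ 1.25401171e+00,  3.20274961e-01,  1.56564892e+00,  4.71473103e-06,
        1.25736079e+00, -2.00112195e-02]), 'qvel': array([ 0.0003985 ,  0.00029871, -0.00187217,  0.00144633,  0.00160801,
        0.00015978]), 'effort': array([ 4.73903549e-05, -4.12448001e+01, -2.31974941e+01,  7.26208510e-02,
        4.54417686e-02, -1.21231406e-04]), 'ee_pos': array([168.01769407, 549.44407594, 238.14164496]), 'tool_rot': array([-4.64421237e-01, -3.10678305e+00,  2.61880019e-03]), 'wrist_force': array([-0.64456658,  0.03528123, -0.44273244]), 'ft_torque': array([ 0.00870613,  0.02914943, -0.0158872 ]), 'grip_force': 0.0, 'opening': 0.9996593487372483}
top lane 0.94 [274. 205.] 5151 [529.  85.  57.] [[446.0, -112.0, 2.0], [603.0, 250.0, 116.0]]
top lane 0.5 [218. 240.] 189 [413. 271.  14.] [[394.0, 226.0, -1.0], [434.0, 318.0, 22.0]]
top waiting_lock 0.92 [289. 202.] 877 [528.  46.  79.] [[485.0, 2.0, 65.0], [576.0, 93.0, 87.0]]
top next_lock 0.73 [384. 195.] 921 [ 541. -223.   95.] [[498.0, -270.0, 70.0], [588.0, -179.0, 103.0]]
top turntable_top 0.95 [370. 128.] 3
[... 2008 characters left out ...]
50.0, 49.0, 100.0], [472.0, 77.0, 104.0]]
side catch 0.18 [342. 173.] 1430 [ 502. -180.   68.] [[429.0, -293.0, 53.0], [615.0, -118.0, 72.0]]
side foot1 0.97 [256. 282.] 457 [657. 192.  13.] [[634.0, 165.0, 2.0], [685.0, 208.0, 28.0]]
side foot1 0.83 [379. 256.] 448 [399.  87.  11.] [[371.0, 48.0, -1.0], [427.0, 103.0, 27.0]]
side foot1 0.79 [267. 229.] 340 [666.  15.  12.] [[644.0, -11.0, 1.0], [696.0, 31.0, 28.0]]
side foot1 0.51 [319. 264.] 7919 [527. 166.  48.] [[447.0, -104.0, 5.0], [601.0, 257.0, 114.0]]
side punch 0.9 [368. 324.] 433 [410. 280.  13.] [[389.0, 226.0, -2.0], [433.0, 324.0, 18.0]]
side dish 0.9 [269. 335.] 2671 [592. 328.  16.] [[535.0, 287.0, 2.0], [642.0, 395.0, 33.0]]
```

View pics/top0.png

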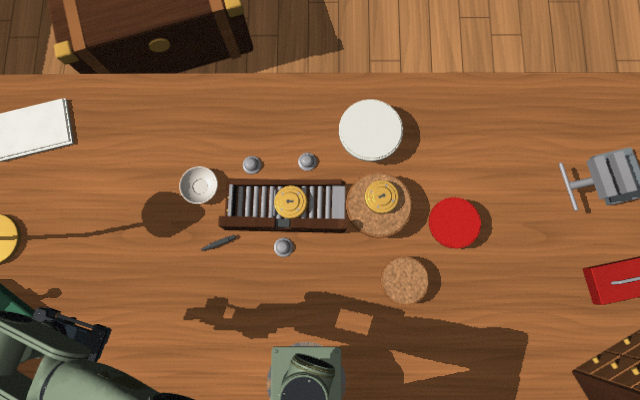

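View pics/side0.png

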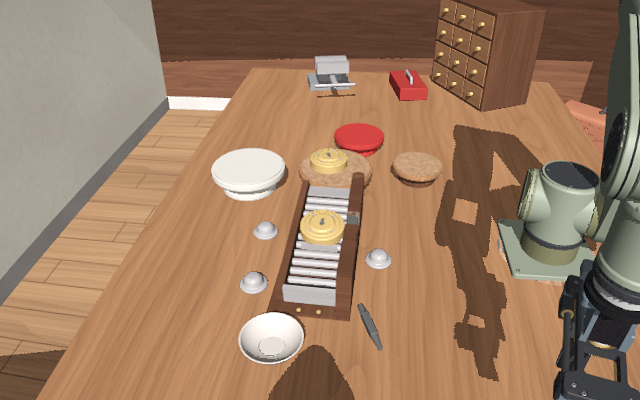

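The top view shows the track running left (stop, ~col 225) to right, with a dark notch in the near board at about (283,224). One lock is on the rollers at (290,202) and the other on the large cork turntable at (381,196). The side view agrees, with the notch near (350,218). Next I'll fit the track frame and the circles.

```bash
python3 - <<'E'
from h import *
def best(th,n,near):
    return next((o["region"] for o in models.outline_of(th,n) if np.hypot(*(np.array(o["location"])-near))<20),None)
for n,near in(("top",dict(l=(290,202),n=(383,195),t=(375,213))),("side",dict(l=(320,228),n=(330,161),t=(345,173)))):
    c=cams.camera(n);P=cloud(c);v=c["z_map"]>0
    m=v&(P[...,2]>107)&(P[...,2]<118)&(P[...,0]>430)&(P[...,0]<500)&(P[...,1]>-140)&(P[...,1]<290)
    p=P[m]; l=cv2.fitLine(p[:,:2].astype(np.float32),cv2.DIST_HUBER,0,.01,.01).ravel(); d=l[:2]*np.sign(l[1])
    s=p[:,:2]@d; print(n,"edge dir",d,np.degrees(np.arctan2(-d[0],d[1])),"mid",l[2:],"z",np.median(p[:,2]),"ext",s.min(),s.max())
    hist,e=np.histogram(s,np.arange(s.min(),s.max(),6)); print(hist, e[0])
    x=np.array([d[1],-d[0]]); off=(p[:,:2]@x); print("x ext",np.percentile(off,[2,50,98]))
    # catch
    for o in models.outline_of("catch",n)[:1]:
        q=P[o["region"]&v]; print("catch along",np.percentile(q[:,:2]@d,[5,50,95]),np.median(q,0))
    for th,k,lo in(("waiting_lock","l",55),("next_lock","n",75),("turntable_top","t",64)):
        g=best(th,n,near[k])
        if g is None: continue
        q=P[g&v]; q=q[q[:,2]>lo]; cc,rr=cv2.minEnclosingCircle(q[:,:2].astype(np.float32)); print(th,cc,rr,"top z",np.percentile(q[:,2],95))
E
```

```text
top edge dir [0.02324129 0.9997299 ] -1.3317477 mid [463.3271    66.240105] z 112.5133179432571 ext -110.52740930379267 263.95076452680905
[15 22 24 21 22 21 21 20 21 20 18 20 24 21 23 20 18 20 21 20 20 18 20 19
 19 19 22 12  0  1  0  1  0  2  0 18 20 19 20 17 22 16 22 17 20 20 22 21
 23 20 20 19 22 21 22 21 18 20 21 20 23 21] -110.52740930379267
x ext [447.29112088 461.72427517 475.9253131 ]
catch along [60.73412863 77.64524473 92.35597672] [464.09064191  66.96911994 102.46861101]
waiting_lock (531.5813598632812, 46.34929275512695) 50.601341247558594 top z 85.73615181629793
next_lock (543.1605224609375, -223.8022003173828) 48.925697326660156 top z 101.61287669902886
turntable_top (524.2622680664062, -218.69430541992188) 99.26359558105469 top z 73.62582197545453
side edge dir [0.02123287 0.9997746 ] -1.2166454 mid [461.95782   99.664185] z 112.39239473825596 ext -111.90109472988335 266.01992227257654
[ 8 15 19 13 16 18 18 18 14 18 21 17 18 18 17 19 18 19 23 23 18 20 20 19
 18 23 18 38  2  0  0  0  0  0  0 11 29 20 25 26 25 29 22 27 23 26 26 38
 28 30 32 31 34 32 33 35 29 42 33 35 37 35] -111.90109472988335
x ext [445.4461758  459.74923213 474.07452842]
catch along [62.25523039 73.92578546 85.41201974] [461.05477657  64.16214628 102.07793251]
waiting_lock (521.4488525390625, 58.91701889038086) 88.15202331542969 top z 83.57431145415916
next_lock (539.3545532226562, -219.77244567871094) 51.901145935058594 top z 99.02858684142436
turntable_top (505.906005859375, -188.35113525390625) 126.76000213623047 top z 70.66912578808892
```

```bash
python3 -m handwheel '[{"translation":[0.0295,-0.0482,0],"twist":[0,0,-7.43],"jaw":0},{"translation":[0.0295,-0.0482,0],"twist":[0,0,-7.43],"jaw":0},{"translation":[0.0295,-0.0482,0],"twist":[0,0,-7.43],"jaw":0},{"translation":[0.0295,-0.0482,0],"twist":[0,0,-7.43],"jaw":0},{"translation":[0.0295,-0.0482,0],"twist":[0,0,-7.43],"jaw":0},{"translation":[0.0295,-0.0482,0],"twist":[0,0,-7.43],"jaw":0},{"translation":[0.0295,-0.0482,0],"twist":[0,0,-7.43],"jaw":0},{"translation":[0.0295,-0.0482,0],"twist":[0,0,-7.43],"jaw":0},{"translation":[0.0295,-0.0482,0],"twist":[0,0,-7.43],"jaw":0},{"translation":[0.0295,-0.0482,0],"twist":[0,0,-7.43],"jaw":0}]'; python3 -c "
from h import *
from scipy.spatial.transform import Rotation as R
s=readout.read_state();print(R.from_rotvec(s['tool_rot']).as_matrix().round(3),s['q'],s['opening'])"
```

```text
time: 2.65
ee_pos: [464.0, 66.2, 239.3]
tool_rot: [2.251, 2.191, 0.002]
wrist_force: [1.2, 0.4, 0.2]
opening: 0.008
grip_force: 0.0
[[ 0.027  1.     0.001]
 [ 1.    -0.027  0.   ]
 [ 0.     0.001 -1.   ]] [1.16914502e-01 1.51074357e-01 1.79268283e+00 2.94686622e-04
 1.19674313e+00 1.44169418e-01] 0.008107999032721079
```

```bash
python3 -m handwheel '[{"translation":[-0.0015,0.001,-0.05],"twist":[0,0,0],"jaw":0},{"translation":[0,0,-0.04],"twist":[0,0,0],"jaw":0},{"translation":[0,0,-0.009],"twist":[0,0,0],"jaw":0},{"translation":[0,0,-0.004],"twist":[0,0,0],"jaw":0},{"translation":[0,0,-0.004],"twist":[0,0,0],"jaw":0},{"translation":[0,0,0],"twist":[0,0,0],"jaw":0}]'
```

```text
time: 3.4
ee_pos: [462.2, 69.1, 132.8]
tool_rot: [2.245, 2.196, 0.002]
wrist_force: [0.5, 0.1, 1.1]
opening: 0.002
grip_force: 0.0
```

```bash
python3 -m handwheel '[{"translation":[0,0,-0.004],"twist":[0,0,0],"jaw":0},{"translation":[0,0,-0.003],"twist":[0,0,0],"jaw":0},{"translation":[0,0,-0.003],"twist":[0,0,0],"jaw":0},{"translation":[0,0,0],"twist":[0,0,0],"jaw":0}]'
```

```text
time: 3.9
ee_pos: [462.0, 69.0, 122.2]
tool_rot: [2.246, 2.196, 0.001]
wrist_force: [0.2, 0.7, 4.4]
opening: -0.001
grip_force: 2.2
```

```bash
python3 -m handwheel '[{"translation":[0,0,-0.004],"twist":[0,0,0],"jaw":0},{"translation":[0,0,-0.003],"twist":[0,0,0],"jaw":0},{"translation":[0,0,-0.002],"twist":[0,0,0],"jaw":0},{"translation":[0,0,0],"twist":[0,0,0],"jaw":0},{"translation":[0,0,0],"twist":[0,0,0],"jaw":0}]'
```

```text
time: 4.53
ee_pos: [462.1, 69.0, 113.5]
tool_rot: [2.246, 2.196, 0.001]
wrist_force: [-0.1, 1.1, 7.8]
opening: 0.004
grip_force: 3.3
```

The force follows the spring: 4.4 N, then 7.8 N, so the catch is close to fully down. I'll hold it and look.

```bash
python3 -m handwheel '[{"translation":[0,0,-0.0005],"twist":[0,0,0],"jaw":0},{"translation":[0,0,0],"twist":[0,0,0],"jaw":0},{"translation":[0,0,0],"twist":[0,0,0],"jaw":0},{"translation":[0,0,0],"twist":[0,0,0],"jaw":0},{"translation":[0,0,0],"twist":[0,0,0],"jaw":0},{"translation":[0,0,0],"twist":[0,0,0],"jaw":0},{"translation":[0,0,0],"twist":[0,0,0],"jaw":0},{"translation":[0,0,0],"twist":[0,0,0],"jaw":0}]'
cat > look.py <<'E'
from h import *
import sys
out=[]
d=np.array([.0222,.99975]);x=np.array([d[1],-d[0]])
for n in("side","top"):
    c=cams.camera(n);P=cloud(c);out.append(c["color"][60:360,160:480,::-1])
    for o in models.outline_of("next_lock",n)[:3]:
        q=P[o["region"]&(c["z_map"]>0)]; q=q[q[:,2]>55] if len(q) else q
        if len(q)<30: continue
        # top-face points only: highest 12 mm
        cc,rr=cv2.minEnclosingCircle(q[:,:2].astype(np.float32)); w=np.array(cc)
        print(n,round(o["conf"],2),np.round(o["location"]),"lane x,y",np.round([w@x-528.7,w@d-234],1),"r",round(rr,1),"z",np.percentile(q[:,2],95).round(1))
cv2.imwrite(f"pics/{sys.argv[1]}.png",cv2.resize(np.hstack(out),None,fx=1.25,fy=1.25))
E
python3 look.py a
```

```text
time: 5.52
ee_pos: [462.1, 69.0, 113.2]
tool_rot: [2.246, 2.195, 0.002]
wrist_force: [-1.8, 0.9, 8.5]
opening: 0.005
grip_force: 4.2
side 0.57 [325. 160.] lane x,y [  17.2 -443.6] r 52.3 z 99.5
top 0.78 [386. 197.] lane x,y [  19.5 -446.7] r 49.9 z 101.5
```

View pics/a.png

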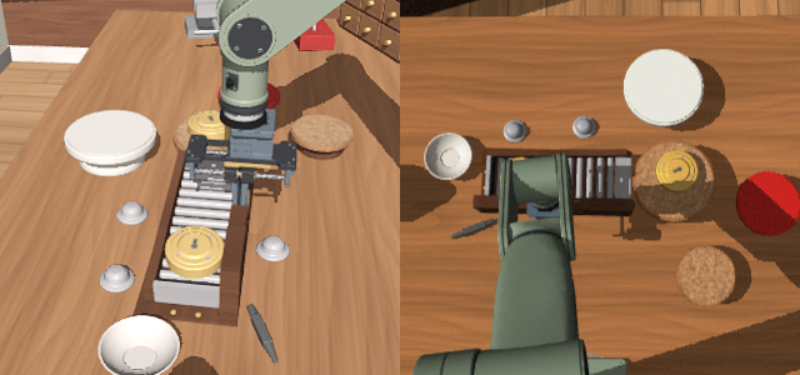

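The side view shows the waiting lock at the front, at (195,250), against or very close to the end stop. I'll hold a little longer, let the catch up, and move round behind the other lock.

```bash
python3 -m handwheel '[{"translation":[0,0,0],"twist":[0,0,0],"jaw":0},{"translation":[0,0,0],"twist":[0,0,0],"jaw":0},{"translation":[0,0,0],"twist":[0,0,0],"jaw":0},{"translation":[0,0,0.02],"twist":[0,0,0],"jaw":0},{"translation":[0,0,0.05],"twist":[0,0,0],"jaw":0},{"translation":[0,0,0.05],"twist":[0,0,0],"jaw":0}]'; python3 -m handwheel '[{"translation":[0.0112,-0.0526,0],"twist":[0,0,0],"jaw":0.66},{"translation":[0.0112,-0.0526,0],"twist":[0,0,0],"jaw":0.66},{"translation":[0.0112,-0.0526,0],"twist":[0,0,0],"jaw":0.66},{"translation":[0.0112,-0.0526,0],"twist":[0,0,0],"jaw":0.66},{"translation":[0.0112,-0.0526,0],"twist":[0,0,0],"jaw":0.66},{"translation":[0.0112,-0.0526,0],"twist":[0,0,0],"jaw":0.66},{"translation":[0.0112,-0.0526,0],"twist":[0,0,0],"jaw":0.66},{"translation":[0,0,0],"twist":[0,0,0],"jaw":0.66}]'; python3 look.py b
```

```text
time: 6.48
ee_pos: [461.1, 68.7, 233.1]
tool_rot: [-2.246, -2.195, 0.003]
wrist_force: [0.9, -0.1, -0.5]
opening: 0.005
grip_force: 0.0
time: 7.48
ee_pos: [540.0, -302.6, 230.8]
tool_rot: [-2.25, -2.191, 0.002]
wrist_force: [-0.7, 1.1, -0.0]
opening: 0.661
grip_force: 0.0
side 0.6 [328. 162.] lane x,y [  17.  -442.6] r 52.2 z 99.6
top 0.86 [381. 193.] lane x,y [  20.3 -446.1] r 50.1 z 102.1
```

View pics/b.png

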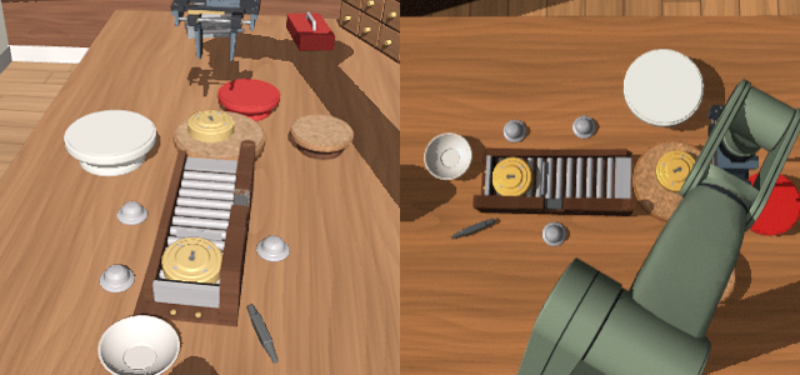

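The first lock now rests at (193,258) in the side view and (512,177) in the top view, touching the stop. The catch is back up. I'll check the lock's position numerically while lowering the gripper behind the second lock.

```bash
cat > chk.py <<'E'
from h import *
d=np.array([.0222,.99975]);x=np.array([d[1],-d[0]])
for n in("top","side"):
    c=cams.camera(n);P=cloud(c);off=P[...,:2]@x-528.7;al=P[...,:2]@d-234;v=c["z_map"]>0
    b=c["color"].astype(int);br=v&(b[...,0]-b[...,2]>70)&(abs(off)<75)&(al<5)&(al>-520)&(P[...,2]>45)
    k,L,st,ce=cv2.connectedComponentsWithStats(br.astype(np.uint8))
    for i in range(1,k):
        if st[i,4]>200:
            q=np.c_[off[L==i],al[L==i]]; cc,rr=cv2.minEnclosingCircle(q.astype(np.float32)); print(n,np.round(cc,1),round(rr,1),np.percentile(P[L==i][:,2],[5,95]).round(1))
E
python3 chk.py; python3 -m handwheel '[{"translation":[0.0,0.0,-0.06],"twist":[0,0,0],"jaw":0.66},{"translation":[0,0,-0.06],"twist":[0,0,0],"jaw":0.66},{"translation":[0,0,-0.011],"twist":[0,0,0],"jaw":0.66},{"translation":[0,0,0],"twist":[0,0,0],"jaw":0.66}]'
```

```text
top [  11.8 -429.4] 95.6 [ 63.8 100. ]
top [ -4.7 -50.2] 54.4 [54.3 70. ]
side [ -14.  -394.8] 129.1 [64.2 98.2]
side [ -4.8 -33. ] 62.5 [52.8 67.9]
time: 8.28
ee_pos: [540.7, -299.1, 102.4]
tool_rot: [2.245, 2.196, 0.0]
wrist_force: [0.6, -0.3, 0.2]
opening: 0.656
grip_force: 0.0
```

```bash
python3 -m handwheel '[{"translation":[0.0,0.01,-0.003],"twist":[0,0,0],"jaw":0.66},{"translation":[0,0.007,0],"twist":[0,0,0],"jaw":0.66},{"translation":[0,0.006,0],"twist":[0,0,0],"jaw":0.66},{"translation":[-0.003,0.007,0],"twist":[0,0,0],"jaw":0.66},{"translation":[-0.003,0.007,0],"twist":[0,0,0],"jaw":0.66},{"translation":[-0.003,0.007,0],"twist":[0,0,0],"jaw":0.66},{"translation":[-0.003,0.007,0],"twist":[0,0,0],"jaw":0.66},{"translation":[-0.003,0.006,0],"twist":[0,0,0],"jaw":0.66},{"translation":[-0.0025,0.003,0],"twist":[0,0,0],"jaw":0.66},{"translation":[0,0,0],"twist":[0,0,0],"jaw":0.66}]';python3 look.py c
```

```text
time: 9.52
ee_pos: [523.3, -239.5, 99.3]
tool_rot: [2.245, 2.194, 0.002]
wrist_force: [2.1, -4.1, 3.8]
opening: 0.663
grip_force: 2.5
side 0.78 [333. 168.] lane x,y [  -4.  -424.3] r 71.3 z 99.0
top 0.93 [365. 199.] lane x,y [ -18.7 -387.6] r 76.2 z 101.1
```

View pics/c.png

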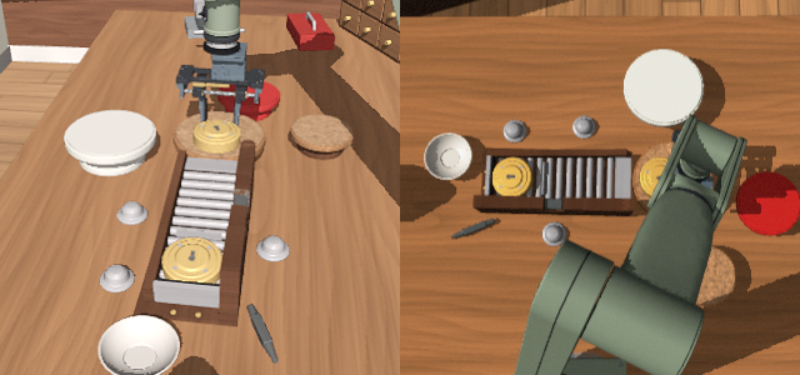

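The side view shows the second lock at (217,135), seated between both fingers and lined up with the channel mouth. I'll push it slowly along the track and watch the force.

```bash
python3 -m handwheel '[{"translation":[0.0002,0.008,0],"twist":[0,0,0],"jaw":0.66},{"translation":[0.0002,0.008,0],"twist":[0,0,0],"jaw":0.66},{"translation":[0.0002,0.008,0],"twist":[0,0,0],"jaw":0.66}]'
```

```text
time: 10.1
ee_pos: [522.6, -216.0, 98.5]
tool_rot: [2.246, 2.197, -0.003]
wrist_force: [0.8, -6.1, 4.5]
opening: 0.661
grip_force: 3.7
```

```bash
python3 -m handwheel '[{"translation":[0.0002,0.008,0],"twist":[0,0,0],"jaw":0.66},{"translation":[0.0002,0.008,0],"twist":[0,0,0],"jaw":0.66},{"translation":[0.0002,0.008,0],"twist":[0,0,0],"jaw":0.66}]'; python3 look.py d
```

```text
time: 10.48
ee_pos: [523.1, -192.0, 98.5]
tool_rot: [2.246, 2.197, -0.003]
wrist_force: [-0.7, -5.7, 5.1]
opening: 0.661
grip_force: 3.7
side 0.84 [330. 180.] lane x,y [  -1.6 -377.8] r 74.2 z 99.0
top 0.59 [346. 197.] lane x,y [   6.5 -345.5] r 47.8 z 100.4
top 0.43 [250. 201.] lane x,y [  0.4 -49.8] r 49.6 z 70.3
top 0.27 [407. 212.] lane x,y [ -14.  -437.1] r 105.9 z 73.6
```

View pics/d.png

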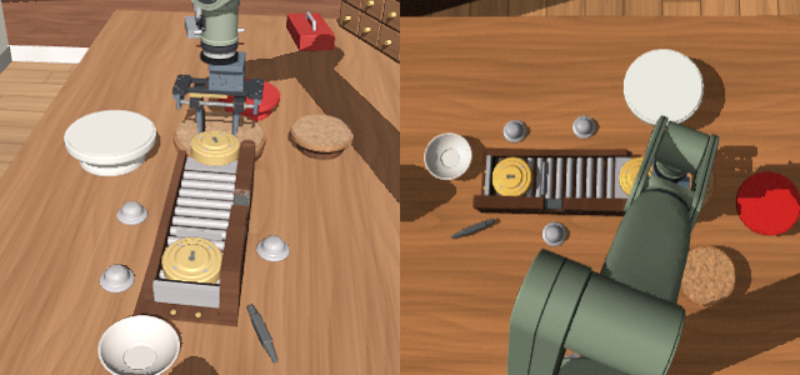

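The lock has entered the mouth cleanly: (215,148) in the side view, over the lead-in plate, with about 6 N of push. I'll keep going.

```bash
python3 -m handwheel '[{"translation":[0.0002,0.008,0],"twist":[0,0,0],"jaw":0.66},{"translation":[0.0002,0.008,0],"twist":[0,0,0],"jaw":0.66},{"translation":[0.0002,0.008,0],"twist":[0,0,0],"jaw":0.66},{"translation":[0.0002,0.008,0],"twist":[0,0,0],"jaw":0.66},{"translation":[0.0002,0.008,0],"twist":[0,0,0],"jaw":0.66}]'
```

```text
time: 11.3
ee_pos: [524.1, -151.6, 98.2]
tool_rot: [-2.246, -2.195, 0.002]
wrist_force: [-1.1, -5.0, 4.2]
opening: 0.662
grip_force: 3.0
```

```bash
python3 -m handwheel '[{"translation":[0.0002,0.007,0],"twist":[0,0,0],"jaw":0.66},{"translation":[0.0002,0.007,0],"twist":[0,0,0],"jaw":0.66}]'; python3 chk.py
```

```text
time: 11.55
ee_pos: [524.5, -136.9, 97.9]
tool_rot: [-2.246, -2.194, 0.001]
wrist_force: [0.1, -3.6, -0.4]
opening: 0.659
grip_force: 2.4
top [ -4.  -50.4] 54.8 [54.7 70.8]
top [ -13.3 -290.1] 61.8 [85.8 98.4]
side [   8.8 -326.2] 118.0 [66.5 97.7]
side [ -7.8 -35. ] 60.3 [52.8 68.1]
```

```bash
python3 -m handwheel '[{"translation":[0.0002,0.006,0],"twist":[0,0,0],"jaw":0.66},{"translation":[0.0002,0.006,0],"twist":[0,0,0],"jaw":0.66},{"translation":[0,0,0],"twist":[0,0,0],"jaw":0.66},{"translation":[0,0,0],"twist":[0,0,0],"jaw":0.66}]'; python3 chk.py
```

```text
time: 12.15
ee_pos: [525.5, -124.8, 98.5]
tool_rot: [-2.246, -2.195, -0.001]
wrist_force: [-0.2, 0.1, 0.5]
opening: 0.661
grip_force: 0.5
top [ -4.5 -49.9] 54.7 [54.1 70.8]
side [  19.3 -330.9] 98.5 [65.  97.1]
side [ -2.7 -31.2] 62.2 [53.3 68. ]
```

```bash
python3 -m handwheel '[{"translation":[0,0,0],"twist":[0,0,0],"jaw":0.66},{"translation":[0,0,0],"twist":[0,0,0],"jaw":0.66},{"translation":[0,0,0],"twist":[0,0,0],"jaw":0.66},{"translation":[0,0,0],"twist":[0,0,0],"jaw":0.66}]'; python3 look.py e
```

```text
time: 12.75
ee_pos: [525.6, -125.3, 98.4]
tool_rot: [-2.247, -2.196, -0.0]
wrist_force: [-0.8, -0.1, -0.8]
opening: 0.663
grip_force: 0.0
side 0.91 [326. 193.] lane x,y [  -3.1 -308. ] r 71.1 z 97.3
side 0.23 [326. 250.] lane x,y [  -6.  -169.1] r 216.4 z 113.9
top 0.52 [321. 196.] lane x,y [   5.2 -278. ] r 42.1 z 98.2
```

View pics/e.png

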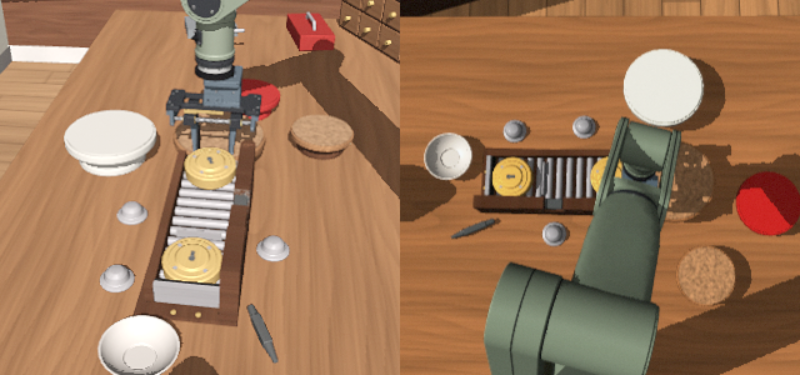

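The lock has stopped near y ≈ -288, at (210,167) in the side view. It is tipped onto the top roller but still rests partly on the plate. I'll nudge it on slowly.

```bash
python3 -m handwheel '[{"translation":[0.0001,0.004,0],"twist":[0,0,0],"jaw":0.66},{"translation":[0.0001,0.004,0],"twist":[0,0,0],"jaw":0.66},{"translation":[0.0001,0.004,0],"twist":[0,0,0],"jaw":0.66},{"translation":[0,0,0],"twist":[0,0,0],"jaw":0.66},{"translation":[0,0,0],"twist":[0,0,0],"jaw":0.66}]'; python3 chk.py
```

```text
time: 13.58
ee_pos: [525.9, -113.3, 98.5]
tool_rot: [2.246, 2.196, 0.0]
wrist_force: [-0.5, 0.2, 0.1]
opening: 0.66
grip_force: 0.0
top [ -3.4 -51.7] 54.3 [53.8 71. ]
top [ -10.7 -248.7] 63.3 [76.7 93. ]
side [   1.8 -359.2] 49.9 [63.9 70.7]
side [  -6.2 -241.1] 58.4 [59.7 91. ]
side [ -9.1 -38. ] 61.0 [52.8 68.1]
```

It has moved well ahead of the fingers, so I'll back off and let it roll.

```bash
python3 -m handwheel '[{"translation":[0,-0.03,0],"twist":[0,0,0],"jaw":0.66},{"translation":[0,-0.03,0.02],"twist":[0,0,0],"jaw":0.66},{"translation":[0,-0.03,0.05],"twist":[0,0,0],"jaw":0.66},{"translation":[0,-0.05,0.05],"twist":[0,0,0],"jaw":0.66},{"translation":[0,-0.05,0.03],"twist":[0,0,0],"jaw":0.66},{"translation":[0,0,0],"twist":[0,0,0],"jaw":0.66},{"translation":[0,0,0],"twist":[0,0,0],"jaw":0.66},{"translation":[0,0,0],"twist":[0,0,0],"jaw":0.66},{"translation":[0,0,0],"twist":[0,0,0],"jaw":0.66},{"translation":[0,0,0],"twist":[0,0,0],"jaw":0.66}]'; python3 chk.py; python3 look.py f
```

```text
time: 14.92
ee_pos: [525.9, -296.8, 242.3]
tool_rot: [-2.245, -2.197, 0.0]
wrist_force: [0.4, 0.3, 0.0]
opening: 0.663
grip_force: 0.0
top [  11.6 -431.1] 97.2 [63.5 73.2]
top [ -3.9 -49.9] 54.7 [54.5 70.2]
top [  -2.2 -173. ] 53.1 [68.9 85.4]
side [   1.3 -392. ] 135.6 [64.3 70.7]
side [  -1.  -170.8] 51.2 [56.2 83.2]
side [ -9.5 -35.5] 60.1 [52.7 68. ]
side 0.75 [323. 227.] lane x,y [-1.000e-01 -1.724e+02] r 50.9 z 83.5
top 0.56 [295. 200.] lane x,y [  -1.5 -174.8] r 52.4 z 85.3
```

View pics/f.png

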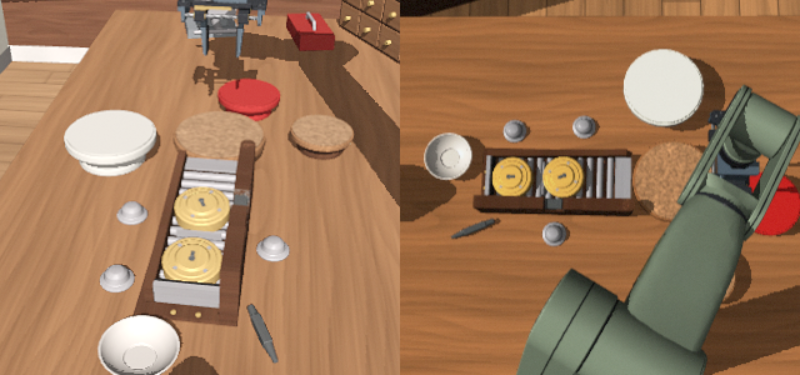

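The second lock rests at y ≈ -175, against the blade (which should put it at -176). The first is at -50, against the stop. The feet, punch and dish haven't moved and the arm is clear.

```bash
python3 -m handwheel '[{"translation":[0,0,0],"twist":[0,0,0],"jaw":0.66},{"translation":[0,0,0],"twist":[0,0,0],"jaw":0.66},{"translation":[0,0,0],"twist":[0,0,0],"jaw":0.66},{"translation":[0,0,0],"twist":[0,0,0],"jaw":0.66}]'; python3 -c "
from h import *
print(hand_in())"
```

```text
time: 15.72
ee_pos: [525.9, -297.5, 242.7]
tool_rot: [2.247, 2.196, 0.0]
wrist_force: [-0.1, -1.1, -0.9]
opening: 0.663
grip_force: 0.0
the job is handed in; nothing more can be done
None
```

The job is done and handed in at about 16 s of the 67 s: the first lock rests against the end stop, the catch is back up, and the second lock rests against the raised blade. I located the recess in the camera images rather than by touch, and the force on entering and pressing confirmed it.

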